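Take the oil filler cap off the vacuum pump

ROBOT

A 6-joint arm with a two-finger parallel gripper is mounted at the origin on the work surface. World frame = base frame: x ahead of the robot, y to its left, z up, the work surface at z = 0. Lengths are in m, angles in degrees, forces in N, time in s.
With the tool pointing down it reaches from about 0.4 to 0.825 m from the base axis. Payload 7 kg.
Tool frame: the origin (TCP) lies on the centre line of the jaws, within the pads' length; the fingertips stand 19 mm ahead of it and the grasp point (between the pads) is the TCP (r.tip_extent is the distance from the TCP to the fingertips, in m); z points along the fingers, y is the line along which they close (so a half turn about z gives the same grasp; the last joint's range is limited). The gripper opens to 88 mm and grips with 3 to 60 N. Pads are 19 mm wide; open, the fingers measure 130 mm over their backs; the gripper's body (78 mm by 193 mm) begins 47 mm behind the grasp point.
Start: joints at [16.507, 20.546, 0.682, 0, -70.136, -16.507], TCP at [0.675, -0, 0.246] pointing down, gripper open.
Joint ranges: [-176.03, 176.03], [-82.01, 121.73], [-58.28, 71.71], [-173.87, 95.51], [-174.79, -0.11], [-173.66, 173.66]. Speed limits (degrees/s): [136.94, 136.94, 172.46, 180, 180, 180].

INTERFACE

Orientations are given as [roll, pitch, yaw] about the fixed x, y, z axes, in that order (R = Rz(yaw) Ry(pitch) Rx(roll)).
In Python, from plant import r gives the robot as it stands. The module is installed in compiled form; this text tells all that it offers.
- The arm moves only by the tool jog_arm, never from a script. Its argument "deltas" is a list that holds one entry, the list of rows, each a list of 5 numbers: the opening, from -1 (shut) to 1 (fully open), then the shift along the world's x, y, z in cm, then the turn about the world's z in rad. In form: [[[claw, dx, dy, dz, turn], ...]]. A call has 1 to 8 rows; each row shifts and turns the commanded pose from where the row before left it; what a row does not reach is not made up. A row lasts 1/8 s, in which the tool goes at most 62.5 mm and 10.7 degrees, less where a joint would pass 70% of its speed; a pose out of reach is approached as far as the arm can. A call with a gripper value outside its range is refused whole. The fingers move at their own pace and stop on an object; "force" is the grip in N (left out, the last holds). Time passes only in rows, so rows that do not move let the fingers close. It gives the time, the measured TCP pose, the force, the opening and the grip force at its end, in the units of the state.
- r.get_state(): the state, without advancing time (a new reading comes with each control period).
- r.capture(name): name is "scene" or "side" or "wrist"; returns the picture (384x512x3 uint8, blue, green, red); there is no depth.
- r.camera_info(name): a dict with "fx", "fy", "cx", "cy" (pixels), "k1" (the pictures are not rectified: a ray, as slopes to the right and down, at radius r is drawn at 1 + k1 r^2 times it, then the intrinsics apply), "view" (4x4, takes a point from world to camera coordinates). Camera axes: x right, y up, looking along -z (the intrinsics and any distortion apply to the point x, -y, -z); pixel columns grow to the right and rows downward; lengths in m; the calibration is good to about 2 mm. A picture is of the moment at which its call begins: read the wrist's pose just before it. camera_info takes no time and is no camera call; for the wrist camera it gives the pose at the moment of the call.
- r.close_job(): hands the job in; it is judged then, once.
The state is a dict: "time_s": time; "joints": joint angles; "qd": joint speeds; "joint_torque": joint torques, N m; "tcp_pos": TCP position; "eef_rot": TCP orientation; "contact_force": force on the tool from outside, world axes, zero at the start; "moment": the same for the moment, N m; "gripper_width": finger opening in m; "gripper_force": force on a finger pad.
Only numpy, scipy, OpenCV 4.12 (cv2) and the standard library are available. Lean on these libraries where they do the work, as an engineer would, in place of code of your own. Each camera call takes 0.05 s, during which the arm holds its last target. There are 200 camera calls.

TASK

The vacuum pump on the repair bench is due for an oil top-up: take off the black filler cap on top of it. It is a press-and-turn cap: press it firmly down against its sprung seal and, still pressing, turn it anticlockwise past its lock, then unscrew it (about a turn and a third in all), keep hold of it as it comes off the thread, and stand it the right way up in the larger, empty compartment of the steel parts tray. Do not wrench the cap against its lock, jam it down to its stop or pull at it while it is still threaded, do not drop it, and leave the multimeter beside the tray where it lies.

Things in the scene. Friction and masses are not known exactly. Their poses are not given: they have to be found in the camera images.
- cap: Black plastic oil filler cap, round, 50 mm tall, 50 g, screwed home on the pump's neck at the start, its lower rim 154 mm and its top 204 mm above the bench. Origin at the centre of its lower rim, z up its axis. Lower 29 mm: hollow skirt, 49 mm across, 26 mm deep inside. Upper 21 mm: solid ribbed knob, 40 mm across, to be gripped from above at any yaw.
- cap_grip (a point): Middle of the cap's grip knob, on its axis, 40 mm above the cap's origin. The knob reaches from 11 mm below this point (the skirt's shoulder) to 10 mm above it.
- neck (a point): Centre of the neck's top face, 175 mm above the bench. Neck 30 mm across, 36 over its right-hand two-start thread. Turned anticlockwise seen from above the cap rises 10 mm a turn and comes free after 1.2 to 1.4 turns, then lifts straight off. Thread play about 1 mm endwise and sideways. A pull does not move a threaded cap but strains the thread, as does over 45 N in all on the neck and seal.
- gasket (a joint): Rise (m, -0.0045 to 0.002, about 0.0005 at the start) of the sprung rubber seal under the cap's skirt: 12.6 N up at 0, 4.5 N less per mm of rise, slack past 2 mm. Lock: two teeth in the thread stop the cap after 0.1 to 0.7 rad unless it is held 2.5 to 3 mm below home; 21 to 25 N on it does that. Keep pressing until it has turned 0.9 rad, ease off before 1.4.
- pump: Vacuum pump, fixed. Origin on the bench under the neck's axis, z up. Aluminium oil case to 60 mm either side in x, 45 mm to -y, 75 mm to +y, its top 148 mm high; grey motor, 116 mm thick, along +y to 275 mm, with a handle 173 mm high from y 105 to 225 mm; brass fitting 173 mm high at x 36, y 56 mm.
- tray: Open steel parts tray, fixed to the bench, 116 mm (x) by 156 mm (y), walls 20 mm high and 3 mm thick, floor 3 mm thick. Origin under its centre, on the bench. A divider 17 mm high at y = +31 mm parts a small compartment (+y side) that holds a few screws from the larger empty one (-y side), 110 mm by 104 mm inside.
- bay (a point): Centre of the floor of the tray's larger, empty compartment, on the floor's upper face, 3 mm above the bench; axes as the tray's.
- meter: Red multimeter with a dark face lying on the bench, 88 x 178 x 39 mm, origin at the centre of its underside; a bystander.
Things that resemble listed ones, but are neither listed nor needed, are in the scene too. Several things have the shape of the tray; the one meant has the colours described above. Several things have the shape of the cap; the one meant has the colours described above.

How it is judged (in metres and radians):
On the way:
1. the cap, off its thread, is held upright in the fingers clear above the neck (z of cap in the frame of pump above 0.181 m and contact force between the fingers and cap above 0.5 N and angle between cap's own z axis and vertical below 0.35 rad), for 0.2 s.
At the end, for the whole second after the job is handed in: The cap stands the right way up (within 0.1 rad) and at rest on the floor of the tray's larger compartment, its centre within 45 mm of the compartment's centre each way (anywhere that it fits flat), let go (x of cap in the frame of bay between -0.045 and 0.045 m and y of cap in the frame of bay between -0.045 and 0.045 m and z of cap in the frame of bay below 0.004 m and angle between cap's own z axis and vertical below 0.1 rad and linear speed of cap below 0.02 m/s and contact force between the fingers and cap below 0.05 N); the robot touches nothing.
It fails at once if the cap is forced: more than 45 N between the cap and the pump (contact force between cap and pump above 45 N).
It fails at once if the cap is dropped: it moves faster than 0.45 m/s with no finger on it (linear speed of cap above 0.45 m/s and contact force between the fingers and cap below 0.05 N).
It fails at once if the pump or its handle is struck by the arm with more than 20 N (contact force between any of the arm, the fingers and pump above 20 N).
It fails at once if the meter is pushed more than 30 mm or tipped (distance of meter from where it was at the start of the episode above 0.03 m or angle between meter's own z axis and vertical above 0.3 rad).
It also fails if it takes over 72 s, if anything falls off the work surface, if the arm or the gripper's body presses on something with over 40 N, if the wrist force passes 120 N, or if a joint passes its speed limit or range.

## Working session

There is one attempt and no reset: what is moved stays moved. The work goes in short steps, Python scripts to look and compute and a tool call to move; the robot and the scene stay as the last step left them, time stands still between calls to the robot, and variables do not carry over. Pictures are saved under pics/ and viewed, at most 10 in all, crops included, and the job is handed in when it is done.

Besides the shell and the picture viewer there is one more tool, called after "Call:" as a command line: name --argument value ..., lists and objects as JSON in quotes. jog_arm: Moves the arm, as the interface text tells. Its arguments: {"type":"object","properties":{"deltas":{"type":"array"},"force":{"type":"number"}},"required":["deltas"]}

```bash
mkdir -p pics
python3 - <<'E'
from plant import r
import cv2,numpy as np
s=r.get_state();print(s)
a=[r.capture(n) for n in("scene","side","wrist")]
for n,i in zip(("scene","side","wrist"),a): cv2.imwrite(f"pics/{n}0.png",i);c=r.camera_info(n);print(n,{k:np.round(v,4).tolist() for k,v in c.items()})
E
```

```text
{'time_s': 0.0, 'joints': array([ 1.65084123e+01,  2.05916020e+01,  6.34855898e-01, -1.98778375e-02,
       -7.01353954e+01, -1.65072290e+01]), 'qd': array([-0.00988562, -0.07180464, -0.00259984,  0.09383701, -0.00286577,
       -0.06037181]), 'joint_torque': array([-8.00930356e-04, -5.82726967e+01,  2.93058443e+01,  6.99745238e+00,
        6.93249181e-03, -2.06530804e-04]), 'tcp_pos': array([ 6.74554053e-01, -4.35488603e-06,  2.44629756e-01]), 'eef_rot': array([ 1.79906346e+02, -8.26692959e-03, -9.00055794e+01]), 'contact_force': array([ 0.4597556 , -0.3117983 ,  0.70688716]), 'moment': array([ 0.02994629, -0.02829983,  0.03066691]), 'gripper_force': 0.0, 'gripper_width': 0.08747751102336829}
scene {'fx': 456.3093, 'fy': 456.3093, 'cx': 256.4771, 'cy': 184.1998, 'k1': -0.1183, 'view': [[-0.729, 0.6845, 0.0091, 0.3331], [-0.3917, -0.428, 0.8145, 0.0388], [0.5614, 0.5902, 0.5801, -1.4883], [0.0, 0.0, 0.0, 1.0]]}
side {'fx': 369.9613, 'fy': 369.9613, 'cx': 255.3091, 'cy': 187.3869, 'k1': -0.0031, 'view': [[0.9345, -0.3559, 0.0013, -0.4081], [0.1945, 0.5137, 0.8357, -0.1759], [-0.2981, -0.7807, 0.5493, -0.9742], [0.0, 0.0, 0.0, 1.0]]}
wrist {'fx': 285.8711, 'fy': 285.8711, 'cx': 255.1327, 'cy': 189.7898, 'k1': -0.0431, 'view': [[-1.0, 0.0001, 0.0002, 0.6746], [-0.0002, -0.9563, -0.2923, 0.0366], [0.0001, -0.2923, 0.9563, -0.3907], [0.0, 0.0, 0.0, 1.0]]}
```

View pics/scene0.png

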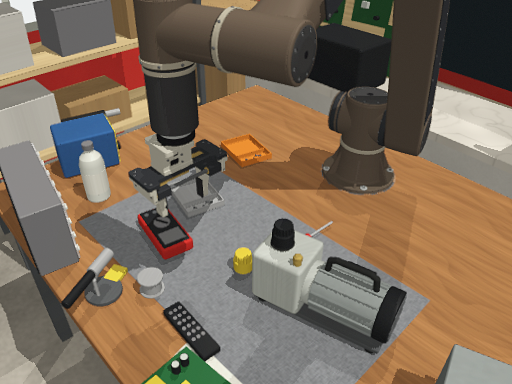

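View pics/side0.png

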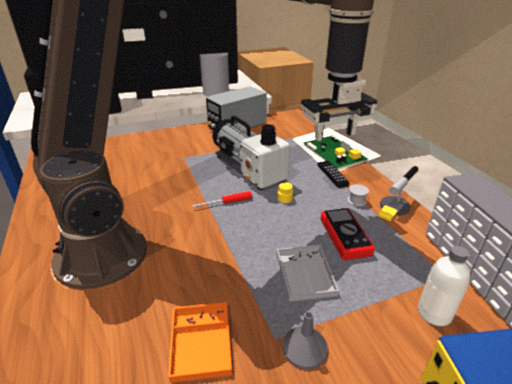

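View pics/wrist0.png

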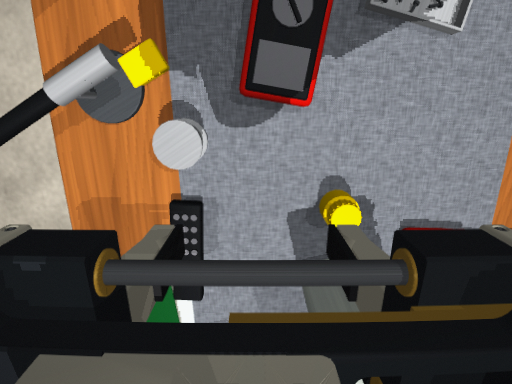

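The cap is at scene (283,235) and side (268,132). The steel tray is at side (307,272), with the meter beside it at (346,232). The yellow cap and orange tray are decoys. Next I'll segment the cap and tray.

```bash
cat > h.py <<'E'
import cv2,numpy as np
from plant import r
def ray(c,p):
    K=np.array([[c["fx"],0,c["cx"]],[0,c["fy"],c["cy"]],[0,0,1]])
    n=cv2.undistortPoints(np.array([[p]],float),K,np.array([c["k1"],0,0,0,0.]))[0,0]
    V=np.array(c["view"]);d=V[:3,:3].T@np.array([n[0],-n[1],-1]);return -V[:3,:3].T@V[:3,3],d
def plane(c,p,z):
    o,d=ray(c,p);return o+d*(z-o[2])/d[2]
def tri(c1,p1,c2,p2):
    o1,d1=ray(c1,p1);o2,d2=ray(c2,p2)
    t=np.linalg.lstsq(np.c_[d1,-d2],o2-o1,rcond=None)[0]
    a,b=o1+t[0]*d1,o2+t[1]*d2;return (a+b)/2,np.linalg.norm(a-b)
def proj(c,P):
    V=np.array(c["view"]);q=V[:3,:3]@P+V[:3,3];x,y=q[0]/-q[2],-q[1]/-q[2];k=1+c["k1"]*(x*x+y*y)
    return np.array([c["fx"]*x*k+c["cx"],c["fy"]*y*k+c["cy"]])
E
python3 - <<'E'
from h import *
S=cv2.imread("pics/scene0.png");D=cv2.imread("pics/side0.png")
cs,cd=r.camera_info("scene"),r.camera_info("side")
def blob(im,x0,y0,x1,y1,th):
    m=(im[y0:y1,x0:x1].max(2)<th).astype(np.uint8)
    n,l,st,ce=cv2.connectedComponentsWithStats(m);i=1+st[1:,4].argmax()
    mm=l==i;print("bbox",st[i]+[x0,y0,0,0,0])
    for y in range(mm.shape[0]):
        xs=np.where(mm[y])[0]
        if len(xs):print(y+y0,xs[0]+x0,xs[-1]+x0,end="; ")
    print()
blob(S,262,205,306,256,60);blob(D,250,115,284,150,60)
a=cv2.resize(S[205:265,250:320],(560,480),interpolation=2)
b=cv2.resize(D[235:310,265:350],None,fx=5,fy=5,interpolation=2)[:, :]
cv2.imwrite("pics/crop_a.png",b)
# steel mask on tray: low-saturation brighter than mat
E
```

```text
bbox [271 219  23  32 620]
219 279 287; 220 277 289; 221 276 290; 222 275 291; 223 275 291; 224 274 292; 225 274 292; 226 274 292; 227 274 292; 228 273 292; 229 273 293; 230 272 293; 231 272 293; 232 272 293; 233 272 293; 234 272 293; 235 272 293; 236 272 293; 237 272 293; 238 272 293; 239 271 293; 240 271 293; 241 271 293; 242 271 293; 243 271 293; 244 271 293; 245 271 293; 246 272 292; 247 273 291; 248 275 290; 249 277 288; 250 280 284; 
bbox [261 125  15  20 249]
125 264 270; 126 263 272; 127 262 273; 128 262 273; 129 262 273; 130 262 273; 131 262 273; 132 261 274; 133 261 274; 134 262 274; 135 262 274; 136 262 274; 137 262 274; 138 262 274; 139 262 274; 140 261 274; 141 261 275; 142 261 275; 143 262 274; 144 264 272;
```

View pics/crop_a.png

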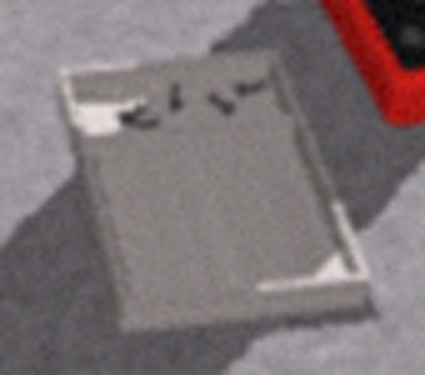

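The crop shows the steel tray with its screw compartment at the top. Rim corners in crop pixels are about TL (60,72), TR (277,52), BR (370,278) and BL (120,298).

Run:
```python
from h import *
cs,cd=r.camera_info("scene"),r.camera_info("side")
ps,pd=(283.2,223.9),(267.5,127.9)
print("cap",tri(cs,ps,cd,pd),plane(cs,ps,.204),plane(cd,pd,.204))
C=[plane(cd,(265+x/5-.4,235+y/5-.4),.02) for x,y in((60,72),(277,52),(370,278),(120,298))]
print(np.round(C,4)); c=sum(C)/4;print("tray c",c)
for i in range(4):
  d=C[(i+1)%4]-C[i];print(np.linalg.norm(d),np.degrees(np.arctan2(d[1],d[0])))
# meter red blob
for n,im in(("scene","pics/scene0.png"),("side","pics/side0.png")):
  I=cv2.imread(im).astype(int);m=((I[...,2]>120)&(I[...,1]<60)&(I[...,0]<60)).astype(np.uint8)
  k,l,st,ce=cv2.connectedComponentsWithStats(m);print(n,[(st[i].tolist()) for i in range(1,k) if st[i,4]>100])
print("meter",plane(cd,(346,233),.039))
```

```text
cap (array([0.54334263, 0.17240446, 0.20118222]), np.float64(0.0006632703386024698)) [0.54617175 0.17454368 0.204     ] [0.54071963 0.16700061 0.204     ]
[[ 0.4327 -0.1661  0.02  ]
 [ 0.5459 -0.1926  0.02  ]
 [ 0.5106 -0.3425  0.02  ]
 [ 0.3985 -0.3123  0.02  ]]
tray c [ 0.47193807 -0.25334655  0.02      ]
0.11624897349217349 -13.205511391502652
0.15393806242492042 -103.2373740087797
0.11614809124173354 164.92815490713815
0.15015535795981225 76.82382795964769
scene [[28, 30, 13, 14, 132], [0, 48, 145, 43, 2428], [138, 215, 55, 44, 551]]
side [[223, 192, 29, 12, 197], [321, 211, 54, 49, 637]]
meter [ 0.62195517 -0.19349631  0.039     ]
```

Call:
jog_arm --deltas '[[[1,-2.2,3.7,0.8,0],[1,-2.2,3.7,0.8,0],[1,-2.2,3.7,0.8,0],[1,-2.2,3.7,0.6,0],[1,-2.2,3.7,0.5,0],[1,-2.1,3.7,0,0],[1,0,0,0,0],[1,0,0,0,0]]]' --force 40

```text
time_s: 1.15
tcp_pos: [0.5438, 0.222, 0.2804]
eef_rot: [180.0, -0.0, -90.0]
contact_force: [-0.0, 0.0, -0.4]
gripper_width: 0.0876
gripper_force: 0.0
```

```bash
cat > w.py <<'E'
from h import *
import sys
s=r.get_state();c=r.camera_info("wrist");I=r.capture("wrist");cv2.imwrite(sys.argv[1],I)
print(s["tcp_pos"],s["eef_rot"],s["joints"])
print("expect cap top at",proj(c,np.array([.5435,.1720,.204])))
E
python3 w.py pics/w1.png
```

```text
[0.54384694 0.22200702 0.28040232] [ 1.79982465e+02 -1.52500892e-02 -8.99595151e+01] [ 4.12634130e+01  1.11709812e+01 -7.64935782e+00 -8.99280549e-05
 -7.12028998e+01 -4.12229014e+01]
expect cap top at [255.74201885 143.1825188 ]
```

View pics/w1.png

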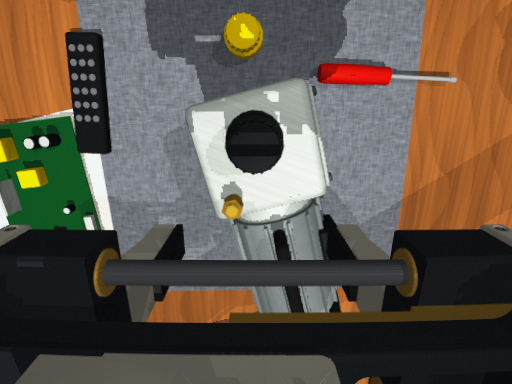

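The cap is at (255,142) in the wrist view, matching the predicted (255.7,143.2). I'll refine its centre while winding the wrist back clockwise.

Run:
```python
from h import *
I=cv2.imread("pics/w1.png");c=r.camera_info("wrist")
m=(I[95:190,210:300].max(2)<50).astype(np.uint8)
m=cv2.morphologyEx(m,cv2.MORPH_OPEN,np.ones((5,5)))
n,l,st,ce=cv2.connectedComponentsWithStats(m);i=1+st[1:,4].argmax();print(st[i]+[210,95,0,0,0])
q=cv2.findContours((l==i).astype(np.uint8),0,1)[0][0]+[210,95]
(x,y),R=cv2.minEnclosingCircle(q);e=cv2.fitEllipse(q);print(x,y,R,e)
for z in(.183,.204):print(plane(c,(x,y),z),plane(c,e[0],z))
```

```text
[ 226  111   57   62 2840]
253.37930297851562 141.41378784179688 31.354101181030273 ((253.99530029296875, 141.39903259277344), (56.939979553222656, 61.58781814575195), 0.26848548650741577)
[0.5456089  0.17295968 0.183     ] [0.54510112 0.17294765 0.183     ]
[0.54546359 0.17024326 0.204     ] [0.54500085 0.17023229 0.204     ]
```

Call:
jog_arm --deltas '[[[1,0,0,0,-0.18],[1,0,0,0,-0.18],[1,0,0,0,-0.18],[1,0,0,0,-0.18],[1,0,0,0,-0.18],[1,0,0,0,-0.18],[1,0,0,0,-0.18],[1,0,0,0,-0.18]]]'

```text
time_s: 2.2
tcp_pos: [0.5445, 0.2208, 0.2803]
eef_rot: [-180.0, -0.0, -172.9]
contact_force: [-0.5, 0.3, -0.3]
gripper_width: 0.0879
gripper_force: 0.0
```

Call:
jog_arm --deltas '[[[1,0,-1.2,0,-0.18],[1,0,-1.2,0,-0.18],[1,0,-1.2,0,-0.18],[1,0,-1.3,0,-0.18],[1,0,0,-1.5,0],[1,0,0,-1.5,0],[1,0,0,-1.5,0],[1,0,0,-1.5,0]]]'

```text
time_s: 3.2
tcp_pos: [0.5438, 0.1731, 0.219]
eef_rot: [-179.9, -0.0, 146.3]
contact_force: [-0.6, 0.3, -0.7]
gripper_width: 0.0876
gripper_force: 0.0
```

Run:
```python
from plant import r
s=r.get_state();print(s["tcp_pos"],s["eef_rot"],s["joints"],s["contact_force"],r.tip_extent)
```

```text
[0.543792   0.1731415  0.21900451] [-1.79948551e+02 -1.99678205e-02  1.46323557e+02] [ 3.72983615e+01  1.19168331e+01 -1.49323753e+01 -2.35863010e-03
 -6.32059398e+01 -1.60973731e+02] [-0.55913636  0.26204972 -0.66555621] 0.019
```

Call:
jog_arm --deltas '[[[1,0.1,-0.1,-0.8,0],[1,0,0,-0.7,0],[1,0,0,0,0],[-1,0,0,0,0],[-1,0,0,0,0],[-1,0,0,0,0],[-1,0,0,0,0],[-1,0,0,0,0]]]' --force 40

```text
time_s: 4.2
tcp_pos: [0.5453, 0.1724, 0.2058]
eef_rot: [179.9, 0.0, 146.2]
contact_force: [3.0, 5.9, 1.1]
gripper_width: 0.0432
gripper_force: 3.3
```

Call:
jog_arm --deltas '[[[-1,0,0,0,0],[-1,0,0,0,0],[-1,0,0,0,0]]]' --force 40

```text
time_s: 4.58
tcp_pos: [0.546, 0.1733, 0.206]
eef_rot: [179.8, 0.0, 146.3]
contact_force: [1.6, 5.0, 0.3]
gripper_width: 0.0392
gripper_force: 40.0
```

Call:
jog_arm --deltas '[[[-1,0.1,0.1,0,0],[-1,0,0,-0.1,0],[-1,0,0,-0.1,0],[-1,0,0,0,0]]]' --force 60

```text
time_s: 5.08
tcp_pos: [0.5465, 0.1732, 0.2051]
eef_rot: [179.9, 0.1, 146.3]
contact_force: [-2.4, 2.7, 10.4]
gripper_width: 0.0388
gripper_force: 60.0
```

Call:
jog_arm --deltas '[[[-1,-0.04,0.03,-0.1,0],[-1,0,0,-0.1,0],[-1,0,0,0,0]]]'

```text
time_s: 5.45
tcp_pos: [0.5465, 0.1732, 0.204]
eef_rot: [179.9, 0.1, 146.3]
contact_force: [-4.9, 0.8, 15.6]
gripper_width: 0.0389
gripper_force: 60.0
```

Call:
jog_arm --deltas '[[[-1,0,0,-0.1,0],[-1,0,0,-0.1,0],[-1,0,0,-0.08,0],[-1,0,0,0,0]]]'

```text
time_s: 5.95
tcp_pos: [0.5466, 0.1732, 0.2023]
eef_rot: [179.9, 0.2, 146.3]
contact_force: [-6.7, 0.4, 22.4]
gripper_width: 0.0389
gripper_force: 60.0
```

Run:
```python
from plant import r
s=r.get_state();print(s["tcp_pos"],s["contact_force"],s["moment"],s["joints"])
```

```text
[0.54657531 0.17322202 0.20228475] [-6.66475919  0.3983238  22.4013713 ] [-0.19416997  2.59963093  0.00807176] [ 3.72030123e+01  1.27898239e+01 -1.61781085e+01  1.29963961e-01
 -6.08575763e+01 -1.60956138e+02]
```

Call:
jog_arm --deltas '[[[-1,-0.1,0,0,0],[-1,0,0,-0.02,0.08],[-1,0,0,0,0.08],[-1,0,0,0,0]]]'

```text
time_s: 6.45
tcp_pos: [0.547, 0.1735, 0.2026]
eef_rot: [179.8, 0.3, 155.6]
contact_force: [-1.3, -0.5, 22.0]
gripper_width: 0.0386
gripper_force: 60.0
```

Run:
```python
from plant import r
s=r.get_state();print(s["tcp_pos"],s["contact_force"],s["moment"],s["eef_rot"])
```

```text
[0.54696563 0.17351878 0.20264367] [-1.29284988 -0.45881772 21.99129989] [-0.48367726  0.61054974 -0.02200873] [179.79199971   0.31259522 155.5508119 ]
```

Call:
jog_arm --deltas '[[[-1,0,0,-0.04,0.1],[-1,0,0,0,0.1],[-1,0,0,0,0.1],[-1,0,0,0,0]]]'

```text
time_s: 6.95
tcp_pos: [0.5475, 0.1741, 0.2026]
eef_rot: [179.8, 0.4, 172.8]
contact_force: [-1.5, 1.9, 21.6]
gripper_width: 0.0388
gripper_force: 60.0
```

Run:
```python
from plant import r
s=r.get_state();print(s["tcp_pos"],s["contact_force"],s["moment"],s["eef_rot"])
```

```text
[0.54745435 0.1740542  0.20258504] [-1.54743545  1.90818427 21.62695996] [0.18987814 0.37978824 0.0486889 ] [179.82860583   0.4218499  172.77123044]
```

Call:
jog_arm --deltas '[[[-1,0,0,-0.05,0.08],[-1,0,0,0,0.1],[-1,0,0,0,0.1],[-1,0,0,0,0]]]'

```text
time_s: 7.45
tcp_pos: [0.5476, 0.1747, 0.2023]
eef_rot: [179.9, 0.5, -171.2]
contact_force: [-2.5, 3.9, 23.1]
gripper_width: 0.0391
gripper_force: 60.0
```

Run:
```python
from plant import r
s=r.get_state();print(s["tcp_pos"],s["contact_force"],s["moment"],s["eef_rot"])
```

```text
[0.54758664 0.1747421  0.20231452] [-2.46122387  3.89167059 23.10801565] [1.12562434 0.71676305 0.03877377] [ 179.89166568    0.4957293  -171.1796501 ]
```

Call:
jog_arm --deltas '[[[-1,-0.05,0.08,0,0.1],[-1,0,0,0,0.1],[-1,0,0,0,0.08],[-1,0,0,0.1,0],[-1,0,0,0.2,0],[-1,0,0,0.2,0],[-1,0,0,0.1,0]]]'

```text
time_s: 8.32
tcp_pos: [0.5465, 0.1749, 0.2061]
eef_rot: [-180.0, 0.4, -155.3]
contact_force: [4.2, 2.4, 7.3]
gripper_width: 0.0387
gripper_force: 60.0
```

Run:
```python
from plant import r
s=r.get_state();print(s["tcp_pos"],s["contact_force"],s["moment"],s["eef_rot"])
```

```text
[0.54646623 0.17489965 0.20610362] [4.16648643 2.44741929 7.34406598] [ 7.79629380e-01 -1.50928468e+00  8.58897088e-04] [-179.96513927    0.35334894 -155.26499814]
```

Call:
jog_arm --deltas '[[[-1,0.06,0.04,0.15,0.1],[-1,0,0,0.03,0.18],[-1,0,0,0.03,0.18],[-1,0,0,0.03,0.18],[-1,0,0,0.03,0.18],[-1,0,0,0,0]]]' --force 40

```text
time_s: 9.07
tcp_pos: [0.5457, 0.1758, 0.2072]
eef_rot: [-179.9, 0.2, -108.2]
contact_force: [0.7, 5.8, 3.9]
gripper_width: 0.0392
gripper_force: 40.0
```

Run:
```python
from plant import r
s=r.get_state();print(s["tcp_pos"],s["contact_force"],s["moment"],s["eef_rot"],s["joints"])
```

```text
[0.54566797 0.17583134 0.20724246] [0.68218798 5.79055541 3.92386429] [ 2.39483871 -0.22233067  0.11340353] [-179.90037324    0.18587015 -108.16094   ] [ 3.73908171e+01  1.25556331e+01 -1.57257789e+01 -2.61503584e-02
 -6.15089601e+01 -5.55394864e+01]
```

Call:
jog_arm --deltas '[[[-1,0,0.12,0.04,0.18],[-1,0,0,0.04,0.18],[-1,0,0,0.04,0.18],[-1,0,0,0.04,0.18],[-1,0,0,0.03,0.18],[-1,0,0,0.03,0.18],[-1,0,0,0,0]]]'

```text
time_s: 9.95
tcp_pos: [0.5446, 0.1761, 0.2088]
eef_rot: [-180.0, 0.0, -46.5]
contact_force: [-1.9, 4.7, 4.2]
gripper_width: 0.0389
gripper_force: 40.0
```

Run:
```python
from plant import r
s=r.get_state();print(s["tcp_pos"],s["contact_force"],s["moment"],s["eef_rot"],s["joints"])
```

```text
[0.54460569 0.17606858 0.20882903] [-1.92627556  4.67411345  4.23945821] [1.57223268 0.87735099 0.07246194] [-1.79965723e+02  2.19157280e-02 -4.65150454e+01] [ 3.74777504e+01  1.24922234e+01 -1.55855456e+01 -2.87768667e-02
 -6.18904388e+01  6.02074907e+00]
```

Call:
jog_arm --deltas '[[[-1,-0.03,0.08,0.04,0.18],[-1,0,0,0.03,0.18],[-1,0,0,0.03,0.18],[-1,0,0,0.03,0.18],[-1,0,0,0.03,0.18],[-1,0,0,0.03,0.18],[-1,0,0,0.03,0.18],[-1,0,0,0.03,0.18]]]'

```text
time_s: 10.95
tcp_pos: [0.5436, 0.1755, 0.2111]
eef_rot: [180.0, 0.1, 36.1]
contact_force: [-2.9, -1.6, 4.2]
gripper_width: 0.0392
gripper_force: 40.0
```

Run:
```python
from plant import r
s=r.get_state();print(s["tcp_pos"],s["contact_force"],s["moment"],s["eef_rot"],s["joints"])
```

```text
[0.5436429  0.17553112 0.21111997] [-2.87000606 -1.58043624  4.22831801] [-0.5061874   1.19976694 -0.14044656] [1.79978364e+02 1.23376190e-01 3.60777714e+01] [ 3.75239974e+01  1.23625254e+01 -1.54563879e+01  2.09105495e-02
 -6.23049712e+01  8.85440588e+01]
```

Call:
jog_arm --deltas '[[[0.5,0,0,0,0],[0.5,0,0,0.1,0],[0.5,0,0,0,0],[0.5,0,0,0,0],[0.5,0,0,0,-0.18],[0.5,0,0,0,-0.18],[0.5,0,0,0,-0.18],[0.5,0,0,0,-0.18]]]'

```text
time_s: 11.95
tcp_pos: [0.5444, 0.1765, 0.212]
eef_rot: [180.0, 0.0, -5.6]
contact_force: [1.1, 0.4, 0.6]
gripper_width: 0.0655
gripper_force: 0.0
```

Call:
jog_arm --deltas '[[[0.5,0.05,-0.2,0,-0.18],[0.5,0,0,0,-0.18],[0.5,0,0,0,-0.18],[0.5,0,0,0,-0.18],[0.5,0,0,0,-0.18],[0.5,0,0,0,-0.18],[0.5,0,0,0,-0.18],[0.5,0,0,0,-0.18]]]'

```text
time_s: 12.95
tcp_pos: [0.5449, 0.1745, 0.212]
eef_rot: [180.0, -0.0, -88.1]
contact_force: [0.0, 0.4, 0.1]
gripper_width: 0.0662
gripper_force: 0.0
```

Call:
jog_arm --deltas '[[[0.5,0,0,0,-0.18],[0.5,0,0,0,-0.18],[0.5,0,0,0,-0.18],[0.5,0,0,0,-0.18],[0.5,0,0,0,-0.18],[0.5,0,0,0,-0.18],[0.5,0,0,0,-0.18],[0.5,0,0,0,0]]]'

```text
time_s: 13.95
tcp_pos: [0.5449, 0.1745, 0.212]
eef_rot: [-180.0, -0.0, -159.9]
contact_force: [0.4, 0.5, -0.2]
gripper_width: 0.0655
gripper_force: 0.0
```

Call:
jog_arm --deltas '[[[-1,0,0,0,0],[-1,0,0,0,0],[-1,0,0,0,0],[-1,0,0,0,0],[-1,0,0,0,0]]]' --force 30

```text
time_s: 14.58
tcp_pos: [0.5449, 0.1745, 0.2121]
eef_rot: [180.0, 0.0, -159.9]
contact_force: [-0.9, 1.2, 0.3]
gripper_width: 0.0394
gripper_force: 30.0
```

Run:
```python
from plant import r
s=r.get_state();print(s["tcp_pos"],s["contact_force"],s["moment"],s["eef_rot"],s["joints"])
```

```text
[0.54489644 0.17454872 0.21209811] [-0.89581012  1.16790324  0.33151468] [ 0.09659747 -0.03761361  0.00179958] [ 1.79994582e+02  7.99137536e-03 -1.59886206e+02] [ 3.73457348e+01  1.23315683e+01 -1.53503757e+01 -3.17111003e-03
 -6.23088182e+01 -1.07230468e+02]
```

Call:
jog_arm --deltas '[[[-1,0,0,0.03,0.18],[-1,0,0,0.03,0.18],[-1,0,0,0.03,0.18],[-1,0,0,0.03,0.18],[-1,0,0,0.03,0.18],[-1,0,0,0.03,0.18],[-1,0,0,0.03,0.18],[-1,0,0,0.03,0.18]]]'

```text
time_s: 15.58
tcp_pos: [0.5449, 0.1744, 0.2145]
eef_rot: [180.0, -0.0, -77.0]
contact_force: [0.4, -0.3, -0.4]
gripper_width: 0.0394
gripper_force: 30.0
```

Run:
```python
from plant import r
s=r.get_state();print(s["tcp_pos"],s["contact_force"],s["moment"],s["eef_rot"],s["joints"])
```

```text
[0.54487395 0.17435661 0.2144655 ] [ 0.36680796 -0.32570668 -0.36148968] [-0.07689998 -0.09568392  0.01096073] [ 1.79996244e+02 -9.50430085e-03 -7.70478003e+01] [ 3.73375527e+01  1.22232571e+01 -1.51670577e+01  8.00217659e-03
 -6.26170307e+01 -2.43890342e+01]
```

Call:
jog_arm --deltas '[[[-1,0,0,0.03,0.18],[-1,0,0,0.03,0.18],[-1,0,0,0.02,0.18],[-1,0,0,0.03,0.18],[-1,0,0,0.03,0.18],[-1,0,0,0.03,0.18],[-1,0,0,0.03,0.18],[-1,0,0,0.03,0.18]]]'

```text
time_s: 16.58
tcp_pos: [0.5452, 0.1748, 0.2169]
eef_rot: [-180.0, -0.0, 5.5]
contact_force: [0.9, 0.9, -0.4]
gripper_width: 0.0391
gripper_force: 30.0
```

Call:
jog_arm --deltas '[[[-1,0,0,0.03,0.18],[-1,0,0,0.03,0.18],[-1,0,0,0.02,0.18],[-1,0,0,0.03,0.18],[-1,0,0,0.03,0.18],[-1,0,0,0.03,0.18],[-1,0,0,0.03,0.18],[-1,0,0,0.03,0.18]]]'

```text
time_s: 17.58
tcp_pos: [0.5451, 0.175, 0.2192]
eef_rot: [180.0, -0.1, 88.0]
contact_force: [1.4, 2.5, -0.4]
gripper_width: 0.0393
gripper_force: 30.0
```

Call:
jog_arm --deltas '[[[-1,0,0,0.03,0.18],[-1,0,0,0.03,0.18],[-1,0,0,0,0]]]'

```text
time_s: 17.95
tcp_pos: [0.5448, 0.1748, 0.2197]
eef_rot: [180.0, -0.0, 108.2]
contact_force: [-0.9, 1.8, 0.8]
gripper_width: 0.0391
gripper_force: 30.0
```

Run:
```python
from plant import r
s=r.get_state();print(s["tcp_pos"],s["contact_force"],s["moment"],s["eef_rot"],s["joints"])
```

```text
[0.54484033 0.17481151 0.21968124] [-0.9177647   1.7574511   0.76732471] [0.73567699 0.21046731 0.00375473] [ 1.79987658e+02 -2.77255935e-02  1.08185835e+02] [ 3.73586807e+01  1.19895607e+01 -1.47347601e+01 -2.47860714e-02
 -6.32549184e+01  1.60838301e+02]
```

Call:
jog_arm --deltas '[[[-1,0,0,0.1,0],[-1,0,0,0.1,0],[-1,0,0,0,0]]]'

```text
time_s: 18.32
tcp_pos: [0.5448, 0.1747, 0.2216]
eef_rot: [-180.0, -0.0, 108.2]
contact_force: [-0.0, 3.5, -1.8]
gripper_width: 0.0392
gripper_force: 30.0
```

Call:
jog_arm --deltas '[[[-1,0,0.05,0.1,0],[-1,0,0,0.1,0],[-1,0,0,0,0]]]'

```text
time_s: 18.7
tcp_pos: [0.5449, 0.1747, 0.2239]
eef_rot: [180.0, 0.0, 108.2]
contact_force: [-1.8, 0.6, -0.3]
gripper_width: 0.0394
gripper_force: 30.0
```

Call:
jog_arm --deltas '[[[-1,0,0,0.4,0],[-1,0,0,0.6,0],[-1,0,0,1,0],[-1,0,0,1.5,0],[-1,0,0,1.5,0],[-1,0,0,1,0],[-1,0,0,0,0],[-1,0,0,0,0]]]'

```text
time_s: 19.7
tcp_pos: [0.5446, 0.1749, 0.2832]
eef_rot: [-180.0, -0.0, 108.2]
contact_force: [0.2, 0.7, -0.7]
gripper_width: 0.0389
gripper_force: 30.0
```

Run:
```python
from h import *
s=r.get_state();print(s["tcp_pos"],s["contact_force"],s["joints"],s["gripper_width"])
S=r.capture("scene");D=r.capture("side")
print(proj(r.camera_info("scene"),s["tcp_pos"]),proj(r.camera_info("side"),s["tcp_pos"]))
def crop(I,p,h=48):
    x,y=map(int,p);return cv2.resize(I[max(0,y-h):y+h,x-h:x+h],(390,390))
cv2.imwrite("pics/lift.png",np.hstack([crop(S,proj(r.camera_info("scene"),s["tcp_pos"]-[0,0,.03])),crop(D,proj(r.camera_info("side"),s["tcp_pos"]-[0,0,.03]))]))
```

```text
[0.54459239 0.17487816 0.28321473] [ 0.21840898  0.72915067 -0.70483044] [ 3.73840908e+01  9.60461651e+00 -9.22855303e+00 -1.73828859e-02
 -7.12043235e+01  1.60859153e+02] 0.03889749072691995
[285.59076171 193.50157044] [268.19667078 102.47797823]
```

View pics/lift.png

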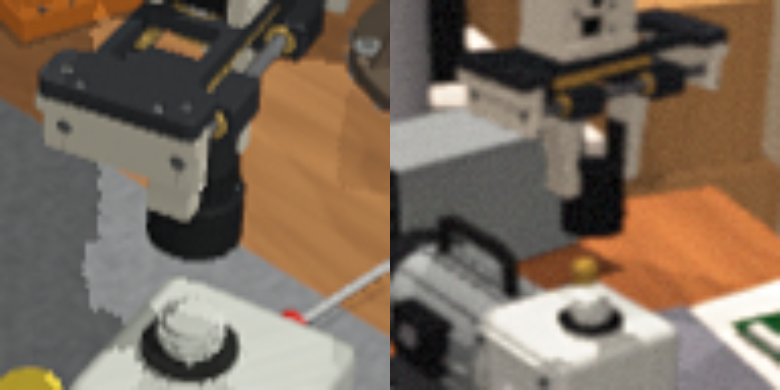

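The cap is off the neck and held upright, and the bare neck is visible below it. Now I'll carry it toward the tray, unwinding the wrist on the way.

Call:
jog_arm --deltas '[[[-1,-0.3,-1,0,-0.13],[-1,-0.6,-2,0,-0.13],[-1,-0.9,-3.2,0,-0.13],[-1,-0.9,-3.2,0,-0.13],[-1,-0.9,-3.2,0,-0.13],[-1,-0.9,-3.2,0,-0.13],[-1,-0.9,-3.2,0,-0.13],[-1,-0.9,-3.2,0,-0.13]]]'

```text
time_s: 20.8
tcp_pos: [0.4813, -0.048, 0.2833]
eef_rot: [-180.0, 0.0, 48.4]
contact_force: [-0.4, 0.1, -0.2]
gripper_width: 0.0394
gripper_force: 30.0
```

Call:
jog_arm --deltas '[[[-1,-0.9,-3.2,0,-0.13],[-1,-0.9,-3.2,0,-0.13],[-1,-0.9,-3.2,0,-0.13],[-1,-0.9,-3.2,0,-0.13],[-1,-0.9,-3.2,0,-0.13],[-1,-0.9,-3.2,0,-0.13],[-1,-0.9,-3,0,-0.13],[-1,-0.4,-1.5,0,-0.13]]]'

```text
time_s: 21.8
tcp_pos: [0.4141, -0.2852, 0.2831]
eef_rot: [180.0, 0.1, -11.3]
contact_force: [0.2, 0.6, -0.4]
gripper_width: 0.0396
gripper_force: 30.0
```

Call:
jog_arm --deltas '[[[-1,0,0,0,0],[-1,0,0,0,0]]]'

```text
time_s: 22.05
tcp_pos: [0.4148, -0.2837, 0.2834]
eef_rot: [-180.0, 0.0, -10.8]
contact_force: [-0.5, -0.6, -0.3]
gripper_width: 0.0392
gripper_force: 30.0
```

```bash
cat > w2.py <<'E'
from h import *
s=r.get_state();c=r.camera_info("wrist");I=r.capture("wrist");cv2.imwrite("pics/w2.png",I)
print(s["tcp_pos"],s["eef_rot"],s["joints"],s["gripper_force"])
print("bay",proj(c,np.array([.4664,-.2757,.003])))
E
python3 w2.py
```

```text
[ 0.41481377 -0.2837251   0.28338252] [-1.79990890e+02  2.91311406e-02 -1.08131289e+01] [-1.19425208e+01  2.72775057e+00 -1.71021257e+01 -9.07009869e-03
 -7.01994290e+01  9.11324642e+01] 29.996696412563324
bay [242.98054697 124.57817291]
```

View pics/w2.png

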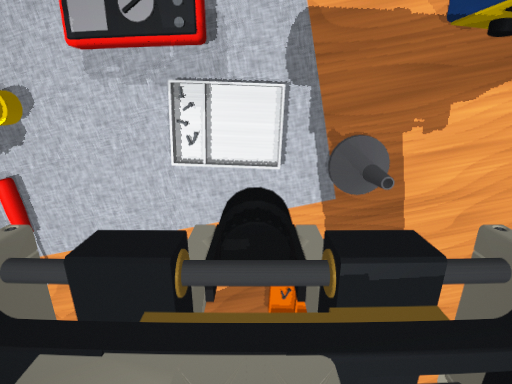

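The wrist view shows the empty compartment centred at about (243,125), matching the projection. Next: move over it and descend.

Call:
jog_arm --deltas '[[[-1,1.3,0.2,0,0],[-1,1.3,0.2,0,0],[-1,1.3,0.2,0,0],[-1,1.3,0.2,-1,0],[-1,0,0,-2,0],[-1,0,0,-3,0],[-1,0,0,-3,0],[-1,0,0,-3,0]]]'

```text
time_s: 23.1
tcp_pos: [0.4671, -0.2758, 0.1619]
eef_rot: [-180.0, 0.0, -10.9]
contact_force: [0.2, -0.2, -0.4]
gripper_width: 0.0392
gripper_force: 30.0
```

Call:
jog_arm --deltas '[[[-1,0,0,-3,0],[-1,0,0,-3,0],[-1,0,0,-2,0],[-1,0,0,-1,0],[-1,0,0,-0.5,0],[-1,0,0,-0.5,0],[-1,0,0,0,0],[-1,0,0,0,0]]]'

```text
time_s: 24.1
tcp_pos: [0.4672, -0.2761, 0.0642]
eef_rot: [180.0, -0.0, -10.9]
contact_force: [-0.8, -0.9, -1.3]
gripper_width: 0.0393
gripper_force: 30.0
```

Call:
jog_arm --deltas '[[[-1,0,0,-0.3,0],[-1,0,0,-0.2,0],[-1,0,0,-0.2,0],[-1,0,0,-0.1,0],[-1,0,0,0,0]]]'

```text
time_s: 24.72
tcp_pos: [0.4668, -0.276, 0.0555]
eef_rot: [180.0, 0.0, -10.9]
contact_force: [-0.3, 0.4, 0.2]
gripper_width: 0.0391
gripper_force: 30.0
```

Call:
jog_arm --deltas '[[[-1,0,0,-0.1,0],[-1,0,0,-0.1,0],[-1,0,0,0,0]]]'

```text
time_s: 25.1
tcp_pos: [0.467, -0.2761, 0.0544]
eef_rot: [180.0, -0.0, -10.9]
contact_force: [-2.3, 1.8, 7.9]
gripper_width: 0.0389
gripper_force: 30.0
```

Contact at the expected height. I'll ease off 1 mm, then release and retreat.

Call:
jog_arm --deltas '[[[-1,0,0,0.08,0],[0.3,0,0,0,0],[0.3,0,0,0,0],[0.3,0,0,0,0],[0.3,0,0,0,0]]]' --force 10

```text
time_s: 25.72
tcp_pos: [0.4668, -0.276, 0.0544]
eef_rot: [180.0, 0.0, -10.9]
contact_force: [-0.2, 0.2, -0.8]
gripper_width: 0.0565
gripper_force: 0.0
```

Call:
jog_arm --deltas '[[[0.3,0,0,0.5,0],[0.3,0,0,1,0],[0.3,0,0,2,0],[0.3,0,0,3,0],[0.3,0,0,4,0],[0.3,0,0,4,0],[0.3,-2,0,4,0],[0.3,-3,0,4,0]]]'

```text
time_s: 26.72
tcp_pos: [0.4164, -0.276, 0.2814]
eef_rot: [180.0, -0.0, -10.9]
contact_force: [0.3, -0.5, 0.3]
gripper_width: 0.0566
gripper_force: 0.0
```

Call:
jog_arm --deltas '[[[0.3,0,0,0,0],[0.3,0,0,0,0]]]'

```text
time_s: 26.98
tcp_pos: [0.4166, -0.2759, 0.28]
eef_rot: [-180.0, -0.1, -10.9]
contact_force: [-0.4, 0.7, -0.9]
gripper_width: 0.0568
gripper_force: 0.0
```

Run:
```python
from h import *
s=r.get_state();print(s["time_s"],s["tcp_pos"],s["gripper_width"],s["contact_force"])
I=r.capture("wrist");D=r.capture("side")
cv2.imwrite("pics/end.png",np.hstack([cv2.resize(I,(440,330)),cv2.resize(D[220:320,250:360],(360,330))]))
```

```text
26.975 [ 0.41664913 -0.27590096  0.2799558 ] 0.05678330679821994 [-0.41806977  0.71650535 -0.94582009]
```

View pics/end.png

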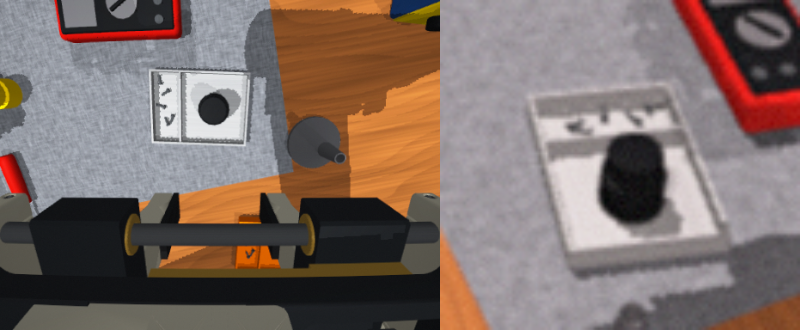

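The cap stands upright in the middle of the larger compartment, at (213,108) in the left half. The meter hasn't moved, so I'm handing in.

```bash
python3 -c "
from plant import r
print(r.close_job())"
```

```text
the job is handed in; nothing more can be done
None
```

The filler cap is off the pump and stands upright, released, near the middle of the steel tray's larger compartment, with the meter untouched; I handed the job in at about 27 s and no verdict was returned.

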